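Tidy the bath shelf

TASK

Tidy the bath shelf: stand the steel lota on the black mat with the silver ring, the yellow mug on the mat with the yellow ring and the blue bottle on the mat with the blue ring, each upright and centred on its ring, and lay the soap flat and centred in the green oval holder, lengthways. Set each thing down rather than dropping it, keep the lota, mug and bottle upright all the way, and leave the tweezers and the pumice stone where they lie. Let go of everything at the end.

Things in the scene. Friction and masses are not known exactly. Their poses are not given: they have to be found in the camera images.
- lota: Polished steel water pot, 92 mm high, belly 90 mm diameter at 35 mm height, flat foot 52 mm wide. On top an open straight collar, 56 mm outer diameter, 3 mm wall, from 66 to 92 mm height; below it the shoulder slopes out: grip across the collar with fingertips no lower than 68 mm. About 0.25 kg. Origin at the centre of its underside, z up, round about z.
- mug: Yellow plastic mug, open at the top, straight round wall, 66 mm outer diameter, 85 mm high, wall 3 mm. Handle on its +y side reaches 63 mm from the axis, heights 20 to 70 mm: grip the body along the mug's x axis, clear of the handle. About 0.09 kg. Origin at the centre of its underside, z up.
- bottle: Blue glass bottle with white twist cap, 120 mm high: body 50 mm diameter up to 72 mm height, narrowing to a 22 mm neck at 90 mm, cap 32 mm diameter from 96 to 120 mm. The cap is fast, does not turn or come off: lift the bottle by it. About 0.18 kg. Origin at the centre of its underside, z up, round about z.
- soap: Pale green oval bar of soap (rounded ends, straight sides 28 mm long), 76 mm long along its x axis, 48 mm wide along y, 26 mm high, lying flat. About 0.11 kg. Origin at the centre of its underside, z up.
- lota_pad: Black round rubber mat fixed to the shelf, 110 mm diameter, top face 6 mm above the shelf, with a silver-white ring outline of 90 mm mean diameter. The place for the steel lota. Origin at the centre of its underside; z up; x and y have no visible meaning.
- mug_pad: Black round rubber mat fixed to the shelf, 110 mm diameter, top face 6 mm above the shelf, with a yellow ring outline of 68 mm mean diameter. The place for the yellow mug, whose handle may point any way. Origin at the centre of its underside; z up; x and y have no visible meaning.
- bottle_pad: Black round rubber mat fixed to the shelf, 110 mm diameter, top face 6 mm above the shelf, with a blue ring outline of 52 mm mean diameter. The place for the blue bottle. Origin at the centre of its underside; z up; x and y have no visible meaning.
- soap_holder: Dark green oval soap holder fixed to the shelf, 116 mm long along x, 78 mm wide along y, light ribs along x, with a raised rim whose top is 16.5 mm above the shelf. Flat floor inside the rim, 104 x 66 mm, 12 mm above the shelf. The place for the soap, long axis along the holder's, either way round. Origin at the centre of its underside, z up.
- tweezers: Steel tweezers lying flat between the other things, 90 mm long along their x axis, about 12 mm wide, 8 mm high; a bystander to be left alone. Origin on the underside near mid-length, z up.
- pumice: Dark grey oval pumice stone, 56 mm long along x, 40 mm wide, 22 mm high; a bystander to be left alone. Origin at the centre of its underside, z up.
Mind the look-alikes: they are no part of the job. What is shaped like the mug_pad but brown or pink is not meant.

How it is judged:
At the end, for the whole second after the job is handed in: Lota, mug and bottle each stand upright (within 0.1 rad) on their own mat, centre within 12 mm of the mat's centre; the soap lies flat on the floor of the green holder, centre within 12 mm, long axes within 0.3 rad; all are released and at rest (horizontal distance between lota and lota_pad below 0.012 m and z of lota in the frame of lota_pad between 0.003 and 0.009 m and angle between each of lota, mug, bottle, soap's own z axis and vertical below 0.1 rad and linear speed of each of lota, mug, bottle, soap below 0.02 m/s and contact force between each of lota, mug, bottle, soap and the fingers below 0.05 N and horizontal distance between mug and mug_pad below 0.012 m and z of mug in the frame of mug_pad between 0.003 and 0.009 m and horizontal distance between bottle and bottle_pad below 0.012 m and z of bottle in the frame of bottle_pad between 0.003 and 0.009 m and horizontal distance between soap and soap_holder below 0.012 m and z of soap in the frame of soap_holder between 0.009 and 0.015 m and angle between the x axis of soap and the x axis of soap_holder, either way round below 0.3 rad); the robot touches nothing.
It fails at once if the lota, mug, bottle or soap is dropped: faster than 0.7 m/s while no finger touches it ((linear speed of lota above 0.7 m/s and contact force between lota and the fingers below 0.01 N) or (linear speed of mug above 0.7 m/s and contact force between mug and the fingers below 0.01 N) or (linear speed of bottle above 0.7 m/s and contact force between bottle and the fingers below 0.01 N) or (linear speed of soap above 0.7 m/s and contact force between soap and the fingers below 0.01 N)).
It fails at once if the lota, mug or bottle is tipped by more than 0.6 rad (angle between any of lota, mug, bottle's own z axis and vertical above 0.6 rad).
It fails at once if the tweezers or the pumice stone are shifted by more than 25 mm (distance of any of tweezers, pumice from where it was at the start of the episode above 0.025 m).
It also fails if it takes over 112 s, if anything falls off the work surface, if the arm or the gripper's body presses on something with over 40 N, if the wrist force passes 120 N, or if a joint passes its speed limit or range.

ROBOT

A 7-joint arm with a two-finger parallel gripper is mounted at the origin on the work surface. World frame = base frame: x ahead of the robot, y to its left, z up, the work surface at z = 0. Lengths are in m, angles in rad, forces in N, time in s.
With the tool pointing down it reaches from about 0.425 to 0.875 m from the base axis. Payload 4.7 kg.
Tool frame: the origin (TCP) lies midway between the tips of the shut fingers; the grasp point (between the pads) lies 19 mm behind it (tcp_to_grasp is the distance from the TCP to the grasp point, in m); z points along the fingers, y is the line along which they close (so a half turn about z gives the same grasp; the last joint's range is limited). The gripper opens to 87 mm and grips with 3 to 60 N. Pads are 19 mm wide; open, the fingers measure 117 mm over their backs; the gripper's body (75 mm by 190 mm) begins 51 mm behind the grasp point.
Start: joints at [1.281, 0.321, -0.07, 1.45, 0.023, 1.371, -0.057], TCP at [0.194, -0.62, 0.223] pointing down, gripper open.
Joint ranges: [-2.86, 2.86], [-0.3, 2.09], [-1.38, 1.24], [0.06, 2.45], [-1.56, 4.7], [0.09, 2.05], [-2.69, 2.69]. Speed limits (rad/s): [2.57, 2.57, 3.14, 3.14, 3.14, 3.14, 3.14].

INTERFACE

Orientations are given as a unit quaternion [w, x, y, z].
In Python, from station import * gives the robot as it stands. Calls block until the motion is done:
- move_pose(position, orientation): joint-space move of the TCP to a pose.
- move_straight(position, frame=None, max_speed=0.15, max_force=None): straight line of the TCP; frame=None keeps the orientation; max_speed is the mean speed in m/s. With max_force (N) it stops when the force on the tool has changed by that much, and returns True; else False.
- set_joints(angles): joint-space move.
- grip(opening, force=None): finger opening in m; force is the grip in N (None keeps the last); returns when the fingers have stopped.
- hold(seconds).
- inverse_kinematics(position, orientation): joint angles nearest the present ones, or None.
- get_state(): the state.
- camera(name): name is "scene" or "side" or "wrist"; returns the picture (400x640x3 uint8, red, green, blue); there is no depth.
- camera_params(name): a dict with "vertical_fov" (degrees; the focal length in pixels is half the picture's height over the tangent of half this angle, whatever the lens; pixels are square), "cx", "cy" (the principal point, pixels), "world_from_camera" (4x4, takes a point from camera to world coordinates); the wrist camera has in their place "T_tool_cam" (4x4, takes a point from camera to tool coordinates, whose origin is the TCP and whose axes are the flange's). Camera axes: x right, y down, z forward; pixel columns grow to the right and rows downward; lengths in m; the calibration is good to about 2 mm. A picture is of the moment at which its call begins: read the wrist's pose just before it. camera_params takes no time and is no camera call.
A pose or a line that the arm cannot do raises Unreachable and nothing moves.
- job_done(): hands the job in; it is judged then, once.
Trained networks look in the newest picture that a camera, given by its name, has taken for a name from the list of things; names that differ only in an ending like _2 or _b are one class to them, and where a whole thing is asked for, a point or a joint stands for the part that bears it (a point fixed in the world has none). Each returns a list of dicts, best first, with "confidence" (0 to 1); they miss things now and then, are a little off and sometimes report something else, mostly with a low value. They report only what shows in the picture. A call takes as long as a camera call. They do not tell look-alikes from the thing itself.
- boxes_of(label, camera): "uv" ([column, row] in pixels, amid what is visible of it).
- cut_out(label, camera): "region" (400x640 bool, what is visible of it) and "uv" ([column, row] in pixels, amid what is visible of it).
- mark_of(label, camera): "uv" ([column, row] in pixels: a listed point, or the origin of a listed thing).
The state is a dict: "t": time; "qpos": joint angles; "qvel": joint speeds; "joint_efforts": joint torques, N m; "tcp_pos": TCP position; "eef_rot": TCP orientation; "ft_force": force on the tool from outside, world axes, zero at the start; "ft_torque": the same for the moment, N m; "finger_gap": finger opening in m; "finger_force": force on a finger pad.
Only numpy, scipy, OpenCV 4.12 (cv2) and the standard library are available. Lean on these libraries where they do the work, as an engineer would, in place of code of your own. Each camera call takes 0.05 s, during which the arm holds its last target. There are 200 camera calls.

## Working session

There is one attempt and no reset: what is moved stays moved. The work goes in short steps, each a Python script; the robot and the scene stay as the last script left them, time stands still between calls to the robot, and variables do not carry over. Pictures are saved under pics/ and viewed, at most 14 in all, crops included, and the job is handed in when it is done.

```bash
mkdir -p pics; ls
python3 - <<'E'
from station import *
import cv2,numpy as np
for c in ["scene","side"]:
    im=camera(c); cv2.imwrite(f"pics/{c}0.png",im[:,:,::-1])
    p=camera_params(c); print(c,p["vertical_fov"],p["cx"],p["cy"],np.round(p["world_from_camera"],4).tolist(), {k:v for k,v in p.items() if k not in("vertical_fov","cx","cy","world_from_camera")})
    for n in "lota mug bottle soap lota_pad mug_pad bottle_pad soap_holder tweezers pumice".split():
        print(n,[(np.round(d["uv"]).tolist(),round(d["confidence"],2)) for d in mark_of(n,c)][:5],[(np.round(d["uv"]).tolist(),round(d["confidence"],2)) for d in boxes_of(n,c)][:5])
p=camera_params("wrist");print(p)
s=get_state();print(s["t"],s["tcp_pos"],s["eef_rot"])
E
```

```text
pics
scene 42.68604383137411 323.9173282659765 198.68090308914927 [[-0.1262, 0.7708, -0.6244, 1.1968], [0.992, 0.1035, -0.0727, 0.0294], [0.0086, -0.6286, -0.7777, 1.0032], [0.0, 0.0, 0.0, 1.0]] {}
lota [([377.0, 230.0], 0.59)] [([378.0, 219.0], 0.61)]
mug [([308.0, 213.0], 0.8)] [([306.0, 200.0], 0.98)]
bottle [([384.0, 297.0], 0.65)] [([386.0, 287.0], 0.86)]
soap [([296.0, 284.0], 0.64)] [([297.0, 282.0], 0.66)]
lota_pad [([215.0, 272.0], 0.58)] [([213.0, 273.0], 0.69)]
mug_pad [([261.0, 164.0], 0.91), ([244.0, 212.0], 0.88), ([200.0, 164.0], 0.79), ([251.0, 129.0], 0.77)] [([247.0, 210.0], 0.78), ([249.0, 126.0], 0.78), ([204.0, 163.0], 0.57), ([260.0, 162.0], 0.56)]
bottle_pad [([455.0, 231.0], 0.96)] [([455.0, 230.0], 0.72)]
soap_holder [([468.0, 300.0], 0.7)] []
tweezers [([266.0, 244.0], 0.41)] []
pumice [([348.0, 256.0], 0.78)] [([345.0, 254.0], 0.83), ([216.0, 272.0], 0.57)]
side 42.46549446134843 317.1372795936769 197.00882029952302 [[-0.5704, -0.4604, 0.6802, -0.6191], [-0.821, 0.2941, -0.4894, 0.6862], [0.0253, -0.8375, -0.5458, 0.8699], [0.0, 0.0, 0.0, 1.0]] {}
lota [([2
[... 470 characters left out ...]
237.0], 0.94)] [([218.0, 239.0], 0.94)]
soap_holder [([182.0, 208.0], 0.56)] [([182.0, 207.0], 0.55)]
tweezers [] []
pumice [([278.0, 192.0], 0.5)] []
{'vertical_fov': 66.33810655889265, 'cx': 319.1670999847702, 'cy': 197.4658509047106, 'T_tool_cam': array([[ 9.73975108e-04, -9.70470376e-01, -2.41218366e-01,
         6.46547539e-02],
       [ 9.99998912e-01,  1.21248338e-03, -8.40338821e-04,
        -1.41839832e-03],
       [ 1.10799719e-03, -2.41217285e-01,  9.70470501e-01,
        -1.62379446e-01],
       [ 0.00000000e+00,  0.00000000e+00,  0.00000000e+00,
         1.00000000e+00]])}
2.1 [ 0.19441112 -0.62026057  0.22256068] [ 2.58838236e-05  9.88486553e-01  1.51308735e-01 -2.39036886e-05]
```

View pictures.

View pics/scene0.png

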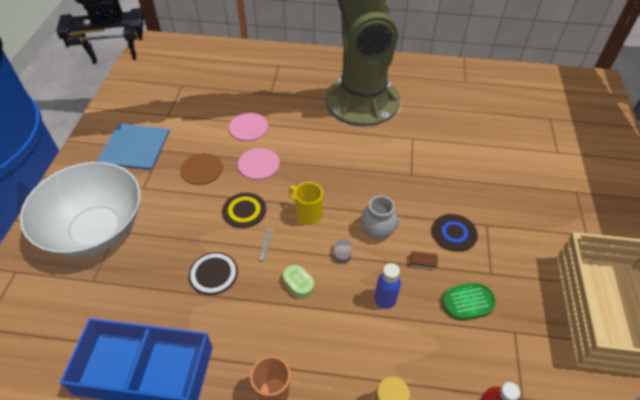

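View pics/side0.png

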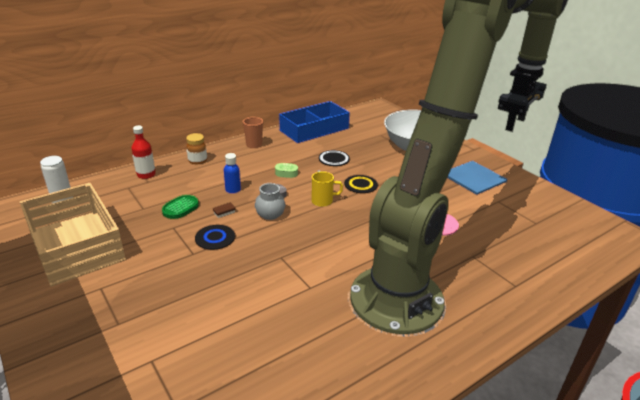

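Scene view: lota (379,215), mug (308,203), bottle (388,287), soap (298,281), silver-ring mat (213,273), blue-ring mat (455,232), green holder (469,301), tweezers (266,244), pumice (343,251).
Mug-pad candidates are (244,210) black with a yellow ring, (259,163) and (249,126) pink, and (202,168) brown. Only (244,210) fits "black mat with yellow ring". I'll confirm it in a crop.

```bash
cat > h.py <<'E'
from station import *
import numpy as np, cv2
from scipy.spatial.transform import Rotation as R
def cam(name):
    p=camera_params(name); f=200/np.tan(np.radians(p["vertical_fov"])/2)
    if name=="wrist":
        s=get_state(); T=np.eye(4); q=s["eef_rot"]
        T[:3,:3]=R.from_quat([q[1],q[2],q[3],q[0]]).as_matrix(); T[:3,3]=s["tcp_pos"]; T=T@p["T_tool_cam"]
    else: T=np.array(p["world_from_camera"])
    return f,p["cx"],p["cy"],T
def to_plane(c,uv,z):
    f,cx,cy,T=c
    uv=np.atleast_2d(uv).astype(float)
    d=np.c_[(uv[:,0]-cx)/f,(uv[:,1]-cy)/f,np.ones(len(uv))]@T[:3,:3].T
    o=T[:3,3]; return (o+d*((z-o[2])/d[:,2])[:,None])[:,:2]
def down(yaw): # fingers' closing axis (tool y) at angle yaw+90 deg.. tool x along yaw
    q=(R.from_euler('z',yaw)*R.from_euler('x',np.pi)).as_quat(); return [q[3],q[0],q[1],q[2]]
E
python3 - <<'E'
from h import *
c=cam("scene")
for n,uv,z in [("lota",(377,230),0),("mug",(308,213),0),("bottle",(384,297),0),("soap",(296,284),0),("lota_pad",(214,273),.006),("mug_pad",(244,211),.006),("bottle_pad",(455,231),.006),("holder",(468,300),.006),("tweezers",(266,244),0.004),("pumice",(343,253),0.0),("block",(424,261),0.0)]:
    print(n,to_plane(c,uv,z).round(3), np.linalg.norm(to_plane(c,uv,z)).round(3))
im=cv2.imread("pics/scene0.png"); cv2.imwrite("pics/crop.png",cv2.resize(im[110:310,180:380],None,fx=3,fy=3,interpolation=cv2.INTER_CUBIC))
for yaw in (0,np.pi,np.pi/2,-np.pi/2):
  for p in ([.6,0,.3],[.55,-.05,.4],[.6,0,.4]):
    print(yaw,p,inverse_kinematics(p,down(yaw)))
E
```

```text
lota [[0.47  0.074]] 0.476
mug [[ 0.441 -0.098]] 0.452
bottle [[0.648 0.101]] 0.655
soap [[ 0.641 -0.095]] 0.648
lota_pad [[ 0.641 -0.281]] 0.7
mug_pad [[ 0.461 -0.253]] 0.526
bottle_pad [[0.453 0.259]] 0.522
holder [[0.634 0.281]] 0.694
tweezers [[ 0.548 -0.181]] 0.577
pumice [[0.546 0.   ]] 0.546
block [[0.543 0.187]] 0.575
0 [0.6, 0, 0.3] [ 0.6330803   0.28154406 -0.83800964  1.43549018  0.20833362  1.51619172
 -1.76725287]
0 [0.55, -0.05, 0.4] [ 0.71125471  0.1417682  -0.75831547  1.35547231  0.09793173  1.68233808
 -1.60188907]
0 [0.6, 0, 0.4] [ 0.62463158  0.29175882 -0.88054735  1.23438993  0.22602483  1.71455694
 -1.772499  ]
3.141592653589793 [0.6, 0, 0.3] [ 0.69712946  0.30535036 -0.92974842  1.43352999  0.24361963  1.52318948
  1.34919637]
3.141592653589793 [0.55, -0.05, 0.4] [ 0.76572666  0.1513624  -0.8253224   1.35388551  0.11173673  1.68390677
  1.52959815]
3.141592653589793 [0.6, 0, 0.4] [ 0.66434241  0.3077042  -0.9435682   1.23309428  0.25056807  1.7193845
  1.35246732]
1.5707963267948966 [0.6, 0, 0.3] [ 0.65315587  0.28840352 -0.86621138  1.43486475  0.21873619  1.51816276
 -0.20387078]
1.5707963267948966 [0.55, -0.05, 0.4] [ 0.76390727  0.15101604 -0.82305678  1.35393743  0.11124678  1.68384886
 -0.04083882]
1.5707963267948966 [0.6, 0, 0.4] [ 0.64889702  0.30118656 -0.91868724  1.2335934   0.24065431  1.71738663
 -0.21161531]
-1.5707963267948966 [0.6, 0, 0.3] None
-1.5707963267948966 [0.55, -0.05, 0.4] None
-1.5707963267948966 [0.6, 0, 0.4] None
```

View pics/crop.png

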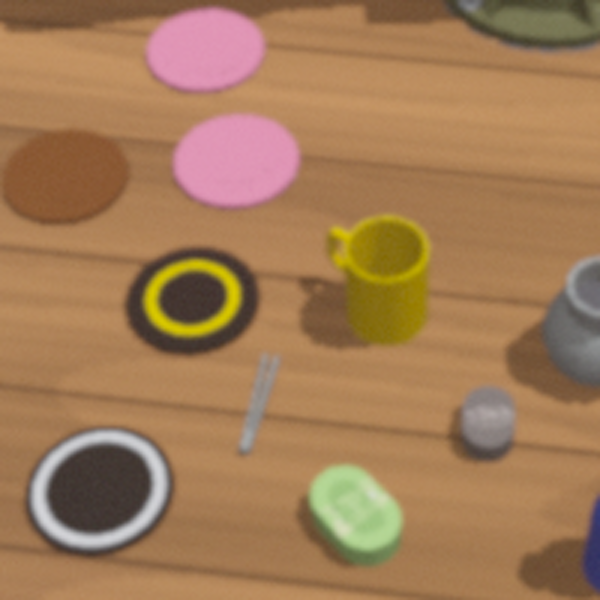

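Crop confirms it: the black mat with the yellow ring at (244,210) is the mug pad, and the pink and brown discs are plain. Moving the wrist camera over the scene.

Run:
```python
from h import *
move_pose([.60,0,.40],down(np.pi))
c=cam("wrist"); im=camera("wrist"); cv2.imwrite("pics/w1.png",im[:,:,::-1]); np.savez("w1.npz",im=im,T=c[3])
out={}
for n in "lota mug bottle soap lota_pad mug_pad bottle_pad soap_holder tweezers pumice".split():
    for i,d in enumerate(cut_out(n,"wrist")[:4]):
        m=d["region"]; out[f"{n}:{i}"]=m; v,u=np.nonzero(m)
        print(n,i,round(d["confidence"],2),np.round(d["uv"]),m.sum(),u.min(),u.max(),v.min(),v.max(),to_plane(c,d["uv"],.006).round(3))
np.savez("m1.npz",**out); print(get_state()["t"],get_state()["tcp_pos"])
```

```text
lota 0 0.89 [368.  74.] 2559 340 394 47 106 [[0.455 0.084]]
mug 0 0.67 [256.  57.] 2214 222 283 33 87 [[ 0.428 -0.106]]
mug 1 0.48 [272. 183.] 1067 251 289 163 200 [[ 0.643 -0.087]]
bottle 0 0.94 [381. 192.] 1005 363 399 173 209 [[0.662 0.115]]
bottle 1 0.23 [169. 178.] 2825 136 197 150 208 [[ 0.634 -0.276]]
soap 0 0.93 [272. 183.] 1070 251 291 163 200 [[ 0.644 -0.087]]
lota_pad 0 0.96 [167. 177.] 2832 136 197 149 208 [[ 0.632 -0.28 ]]
mug_pad 0 0.86 [81. 14.] 1638 42 109 0 31 [[ 0.363 -0.388]]
mug_pad 1 0.67 [171.  72.] 3515 138 203 38 106 [[ 0.451 -0.251]]
mug_pad 2 0.47 [165.   6.] 136 150 180 0 5 [[ 0.351 -0.249]]
bottle_pad 0 0.87 [470.  70.] 3546 439 504 36 105 [[0.448 0.257]]
soap_holder 0 0.85 [473. 176.] 2438 441 506 153 202 [[0.631 0.283]]
soap_holder 1 0.18 [366.  76.] 2536 340 394 47 105 [[0.457 0.08 ]]
tweezers 0 0.84 [218. 126.] 347 213 222 103 154 [[ 0.54  -0.178]]
pumice 0 0.62 [317. 132.] 670 307 331 113 145 [[ 0.551 -0.004]]
5.3417 [ 5.99999421e-01 -7.23420858e-07  3.99995124e-01]
```

View pics/w1.png

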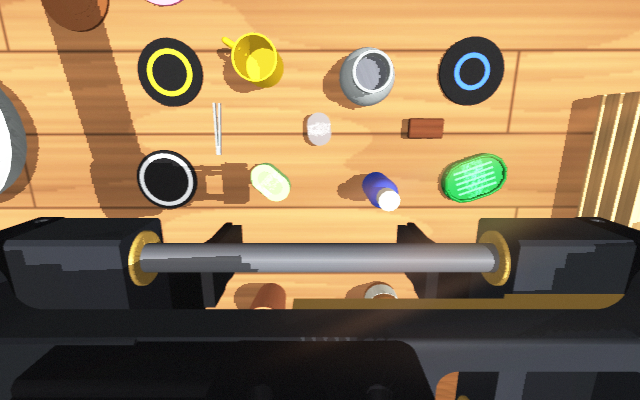

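```bash
cat > fit.py <<'E'
from h import *
from scipy.optimize import minimize
a=np.linspace(0,2*np.pi,48,endpoint=False)
def rev(prof): return np.vstack([np.c_[r*np.cos(a),r*np.sin(a),0*a+z] for z,r in prof])
def stad(L,W,z0,z1):
    r=W/2; s=(L-W)/2; xy=np.c_[r*np.cos(a)+s*np.sign(np.cos(a)),r*np.sin(a)]
    return np.vstack([np.c_[xy,0*a+z] for z in (z0,z1)])
box=np.array([[x,y,z] for x in(-.005,.005) for y in(.03,.063) for z in(.02,.07)])
M={"lota":[rev([(0,.026),(.02,.041),(.035,.045),(.05,.041),(.066,.028),(.092,.028)])],
"mug":[rev([(0,.033),(.085,.033)]),box],"bottle":[rev([(0,.025),(.072,.025),(.09,.011)]),rev([(.09,.011),(.096,.016),(.12,.016)])],
"soap":[stad(.076,.048,0,.026)],"pumice":[stad(.056,.040,0,.022)],
"lota_pad":[rev([(0,.055),(.006,.055)])],"soap_holder":[stad(.116,.078,0,.0165)]}
M["mug_pad"]=M["bottle_pad"]=M["lota_pad"]
S=4
def project(c,P):
    f,cx,cy,T=c; q=(P-T[:3,3])@T[:3,:3]; return np.c_[f*q[:,0]/q[:,2]+cx,f*q[:,1]/q[:,2]+cy]
def hulls(c,n,p,z=0):
    y=p[2] if len(p)>2 else 0; Rz=R.from_euler('z',y).as_matrix()
    return [cv2.convexHull(project(c,P@Rz.T+[p[0],p[1],z]).astype(np.float32)) for P in M[n]]
def fit(c,n,mask,p0,z=0):
    v,u=np.nonzero(mask); u0,v0=u.min()-12,v.min()-12; w,h=u.max()-u0+12,v.max()-v0+12
    big=np.zeros((h,w),np.uint8); yy,xx=v-v0,u-u0; big[yy,xx]=1; big=cv2.resize(big,(w*S,h*S),interpolation=cv2.INTER_NEAREST)
    def cost(p):
        b=np.zeros_like(big)
        for H in hulls(c,n,p,z): cv2.fillPoly(b,[np.round((H-[u0-.5,v0-.5])*S*16).astype(np.int32)],1,shift=4)
        return 1-(b&big).sum()/(b|big).sum()
    best=None
    for y in (np.arange(0,2*np.pi,np.pi/6) if n in("mug","soap","soap_holder","pumice") else [None]):
        x=np.r_[p0,y] if y is not None else np.array(p0)
        sx=np.vstack([x]+[x+d for d in np.diag([.015,.015,.3][:len(x)])])
        r=minimize(cost,x,method="Nelder-Mead",options=dict(initial_simplex=sx,xatol=2e-4,fatol=1e-5))
        if best is None or r.fun<best.fun: best=r
    return best.x,1-best.fun
E
python3 - <<'E'
from fit import *
d=np.load("w1.npz"); m=np.load("m1.npz"); f,cx,cy,_=cam("wrist"); c=(f,cx,cy,d["T"]); im=d["im"][:,:,::-1].copy()
key={"mug_pad":"mug_pad:1"}; big=cv2.resize(im,None,fx=3,fy=3)
import json; res={}
for n in M:
    k=m[key.get(n,n+":0")]; v,u=np.nonzero(k)
    x,iou=fit(c,n,k,to_plane(c,(u.mean(),v.mean()),.02)[0]); res[n]=x.tolist(); print(n,x.round(4),round(iou,3))
    for H in hulls(c,n,x): cv2.polylines(big,[np.int32((H+.5)*3)],True,(255,0,255),1)
json.dump(res,open("res.json","w")); crop=big[60:660,360:1560]; cv2.imwrite("pics/fit.png",cv2.resize(crop,(800,400),interpolation=cv2.INTER_AREA))
E
```

```text
lota [0.4631 0.0775] 0.971
mug [ 0.4431 -0.0931  2.5906] 0.95
bottle [0.6484 0.1051] 0.929
soap [ 0.6394 -0.087   0.8643] 0.967
pumice [5.4580e-01 1.0000e-04 3.1665e+00] 0.959
lota_pad [ 0.6369 -0.2823] 0.982
soap_holder [0.6335 0.2824 1.9101] 0.958
mug_pad [ 0.4521 -0.2534] 0.97
bottle_pad [0.451  0.2599] 0.976
```

View pics/fit.png

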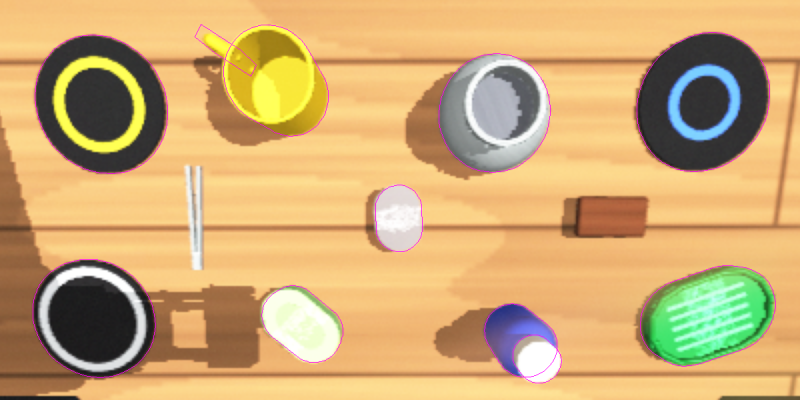

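The fitted outlines match the picture: all nine sit tightly on the objects, with the mug handle pointing up-left at (225,45) in the overlay. Starting with the bottle.

```bash
cat > pp.py <<'E'
from h import *
import json
def pp(obj,pad,zt,lift,yaw1,yaw2,force,zp,v=.22,res=None):
    r=json.load(open("res.json")); r.update(res or {}); a=r[obj][:2]; b=r[pad][:2]
    S=lambda p,z,y=None,**k: move_straight([*p,z],None if y is None else down(y),**k)
    grip(.087,force); move_pose([*a,lift],down(yaw1))
    hit=S(a,zt+.0,max_speed=.12,max_force=15); g0=get_state()
    grip(0.0,force); g=get_state(); print(obj,"down",hit,g0["tcp_pos"].round(4),"gap",round(g["finger_gap"],4),"ff",np.round(g["finger_force"],1))
    if hit or g["finger_gap"]<.015: return
    S(a,lift+zt,max_speed=v); print(" lifted gap",round(get_state()["finger_gap"],4))
    S(b,lift+zt,yaw2,max_speed=v); S(b,zt+zp+.012,max_speed=v)
    hit=S(b,zt+zp-.003,max_speed=.02,max_force=4); s=get_state(); print(" placed",hit,s["tcp_pos"].round(4),round(s["finger_gap"],4))
    hold(.2); grip(.087); S(b,lift+zt,max_speed=v); print(" t",round(get_state()["t"],1),get_state()["qpos"].round(2))
E
python3 - <<'E'
from pp import *
pp("bottle","bottle_pad",.094,.14,np.pi/2,np.pi/2,20,.006)
c=cam("wrist"); cv2.imwrite("pics/b.png",camera("wrist")[:,:,::-1])
E
```

```text
bottle down False [0.6485 0.1051 0.0942] gap 0.0315 ff 20.0
 lifted gap 0.0318
 placed True [0.4512 0.2598 0.0998] 0.0316
 t 14.1 [ 0.23  0.1  -0.84  1.73  0.07  1.35 -0.63]
```

View pics/b.png

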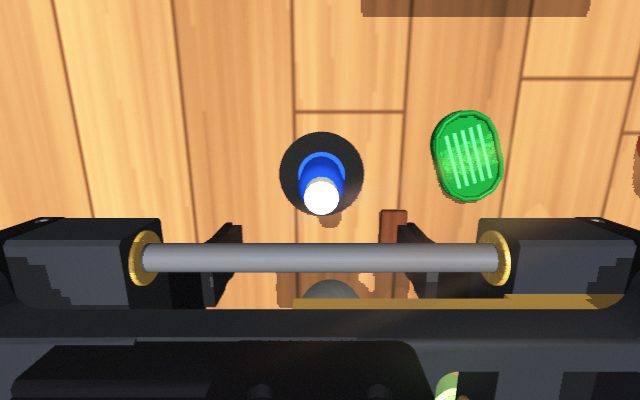

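The bottle stands upright on the blue-ring mat (321,175). Now the soap and the lota.

Run:
```python
from pp import *
pp("soap","soap_holder",.010,.15,.864,1.910,25,.012)
pp("lota","lota_pad",.071,.15,np.pi/2,np.pi/2,25,.006)
cv2.imwrite("pics/s1.png",camera("scene")[100:340,140:540,::-1].repeat(2,0).repeat(2,1))
```

```text
soap down False [ 0.6402 -0.0871  0.011 ] gap 0.0478 ff 25.0
 lifted gap 0.0479
 placed True [0.6335 0.2823 0.022 ] 0.0477
 t 23.8 [ 0.09  0.57 -0.8   1.39  0.41  1.36 -0.38]
lota down False [0.4638 0.078  0.0715] gap 0.0557 ff 25.0
 lifted gap 0.0558
 placed True [ 0.637  -0.2824  0.0773] 0.0557
 t 32.5 [ 0.8   0.49 -0.62  1.3   0.28  1.44  0.2 ]
```

View pics/s1.png

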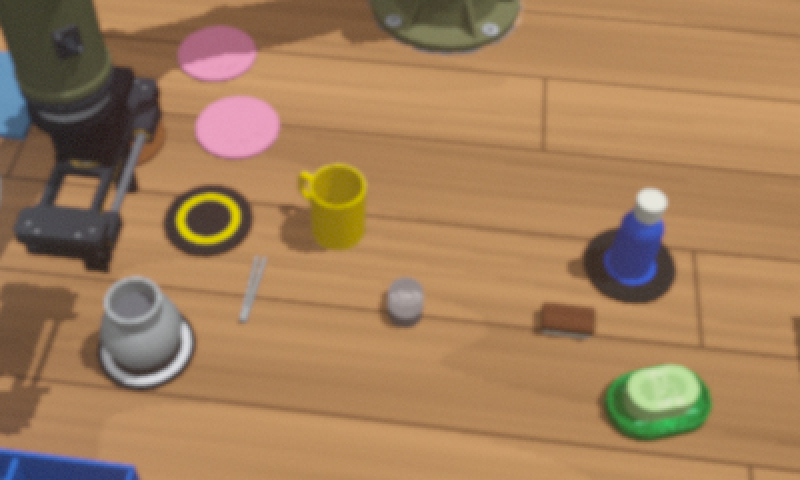

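Lota (145,335) is on the silver ring, the soap (662,390) is in the holder along its axis, and the bottle is on blue. Now the mug, then a measured check from above.

Run:
```python
from pp import *
from fit import *
pp("mug","mug_pad",.045,.16,1.02,1.02,15,.006)
move_pose([.60,0,.40],down(np.pi))
c=cam("wrist"); im=camera("wrist"); big=cv2.resize(im[:,:,::-1],None,fx=3,fy=3)
r=json.load(open("res.json"))
for n,p,z in [("lota","lota_pad",.006),("mug","mug_pad",.006),("bottle","bottle_pad",.006),("soap","soap_holder",.012)]:
    k=cut_out(n,"wrist")
    k=[d for d in k if np.linalg.norm(to_plane(c,d["uv"],.04)[0]-r[p][:2])<.08]
    for H in hulls(c,p,r[p]): cv2.polylines(big,[np.int32((H+.5)*3)],True,(0,255,0),1)
    if not k: print(n,"not seen"); continue
    x,i=fit(c,n,k[0]["region"],r[p][:2],z); print(n,x.round(4),"off mm",((x[:2]-r[p][:2])*1000).round(1),round(i,3))
    for H in hulls(c,n,x,z): cv2.polylines(big,[np.int32((H+.5)*3)],True,(255,0,255),1)
cv2.imwrite("pics/end.png",cv2.resize(big[60:660,360:1560],(800,400),interpolation=cv2.INTER_AREA)); print(get_state()["t"])
```

```text
mug down False [ 0.4438 -0.0932  0.0456] gap 0.0641 ff 15.0
 lifted gap 0.0644
 placed True [ 0.4521 -0.2534  0.0511] 0.0643
 t 40.4 [ 1.    0.08 -0.57  1.78  0.05  1.29 -0.13]
lota [ 0.6366 -0.2825] off mm [-0.3 -0.2] 0.975
mug [ 0.4506 -0.2518  2.6113] off mm [-1.6  1.5] 0.914
bottle not seen
soap [0.633  0.2839 1.9687] off mm [-0.5  1.5] 0.969
41.975
```

View pics/end.png

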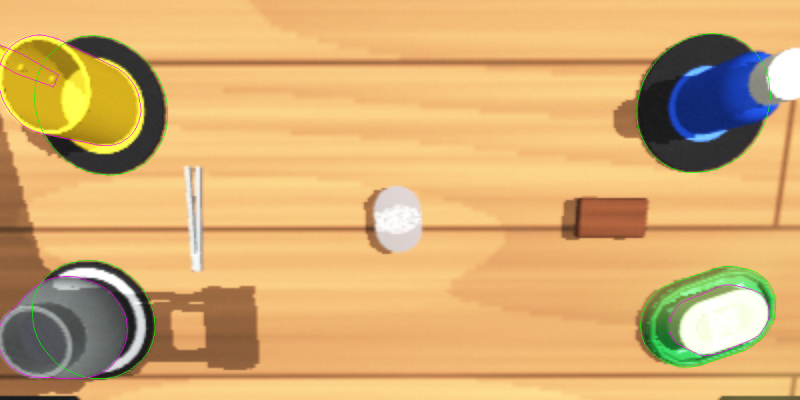

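All four are in place: mug on yellow, lota on silver, bottle foot centred in the blue ring (703,103), soap along the holder. The tweezers and pumice haven't moved.

```bash
python3 -c "
from station import *
print(job_done())"
```

```text
the job is handed in; nothing more can be done
None
```

The job is handed in at about 42 s of the 112 s. The lota, mug and soap measured within about 2 mm of centre; the bottle's centring was checked only by eye, because the final check did not detect it.

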